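# Make up the ashing and filtering kits

### The arm

A 6-joint arm with a two-finger parallel gripper is mounted at the origin on the work surface. World frame = base frame: x ahead of the robot, y to its left, z up, the work surface at z = 0. Lengths are in mm, angles in rad, forces in N, time in s.
With the tool pointing down it reaches from about 300 to 775 mm from the base axis. Payload 14.6 kg.
Tool frame: the origin (TCP) lies at the very end of the fingers, on their centre line; the grasp point (between the pads) lies 19 mm behind it; z points along the fingers, y is the line along which they close (so a half turn about z gives the same grasp; the last joint's range is limited). The gripper opens to 94 mm and grips with 3 to 60 N. Pads are 16 mm wide; open, the fingers measure 119 mm over their backs; the gripper's body (75 mm by 177 mm) begins 78 mm behind the grasp point.
Start: joints at [-1.291, 0.3, 1.521, -0, 1.321, -0.067], TCP at [186.932, -517.248, 205.446] pointing down, gripper open.
Joint ranges: [-3.03, 3.03], [-0.79, 2.21], [0.23, 2.52], [-1.04, 4.18], [0, 3.07], [-2.55, 2.55]. Speed limits (rad/s): [2.22, 2.22, 2.57, 3.14, 3.14, 3.14].

### API

Orientations are given as [roll, pitch, yaw] about the fixed x, y, z axes, in that order (R = Rz(yaw) Ry(pitch) Rx(roll)).
In Python, from cell import manip gives the robot as it stands.
- The arm moves only by the tool servo_tool, never from a script. Its argument "motion" is a list that holds one entry, the list of rows, each a list of 7 numbers: the shift along the world's x, y, z as a fraction of full scale, then the turn, a rotation vector about the world's x, y, z as a fraction of full scale, then the closure, from 0 (fully open) to 1 (shut). In form: [[[x, y, z, rx, ry, rz, gripper], ...]]. A call has 1 to 10 rows; each row is the pose to reach, as a shift and turn from the pose commanded when the call began, turning the shorter way round; what a row does not reach only later rows make up. Full scale, the value 1, is 0.5 m for a shift and pi rad for a turn. A row lasts 1/10 s, in which the tool goes at most 50 mm and 8.59 degrees, less where a joint would pass 70% of its speed; a pose out of reach is approached as far as the arm can. A call with a number of a shift or a turn outside -1 to 1 is refused whole. A call with a gripper value outside its range is refused whole. The fingers move at their own pace and stop on an object; "newtons" is the grip in N (left out, the last holds). Time passes only in rows, so rows that repeat a pose let the fingers close. It gives the time, the measured TCP pose, the force, the opening and the grip force at its end, in the units of the state.
- manip.read_state(): the state, without advancing time (a new reading comes with each control period).
- manip.camera(name): name is "scene" or "top" or "wrist"; returns a dict with "frame" (480x640x3 uint8, red, green, blue), "range_z" (480x640 float32, mm along the optical axis (not along the pixel's ray), 0 where there is no reading), "vfov" (degrees; the focal length in pixels is half the picture's height over the tangent of half this angle, whatever the lens; pixels are square), "cx", "cy" (the principal point, pixels), "cam_to_world" (4x4, takes a point from camera to world coordinates). Camera axes: x right, y down, z forward; pixel columns grow to the right and rows downward; lengths in mm; the calibration is good to about 2 mm. A picture is of the moment at which its call begins.
- manip.sign_off(): hands the job in; it is judged then, once.
The state is a dict: "clock": time; "joints": joint angles; "qd": joint speeds; "effort": joint torques, N m; "eef_pos": TCP position; "eef_rot": TCP orientation; "wrist_force": force on the tool from outside, world axes, zero at the start; "moment": the same for the moment, N m; "finger_gap": finger opening in mm; "finger_force": force on a finger pad.
Only numpy, scipy, OpenCV 4.12 (cv2) and the standard library are available. Lean on these libraries where they do the work, as an engineer would, in place of code of your own. Each camera call takes 0.05 s, during which the arm holds its last target. There are 200 camera calls.

### The job

Make up two kits from the stock on the lab bench: the ashing kit in the blue tray gets the white-capped amber jar and the white porcelain crucible, the filtering kit in the yellow tray gets the green-capped amber jar and the orange rubber bung. In each tray stand the jar upright on the compartment floor with the black rubber mat, and the crucible or bung, as it stands now, in the bare compartment. Set everything down without dropping it or tipping anything over, and leave the red-capped jar and the steel crucible where they are.

Things in the scene. Friction and masses are not known exactly. Their poses are not given: they have to be found in the camera images.
- white_cap_jar: Sizes in mm. Amber glass jar with a white screw cap and a paper label, goes to the blue tray. Upright cylinder: body diameter 40 up to height 50, cap diameter 38 from height 54 to the top at 70; about 120 g. Origin at the centre of its underside, z up.
- green_cap_jar: Sizes in mm. Amber glass jar with a green screw cap and a paper label, goes to the yellow tray. Upright cylinder: body diameter 40 up to height 50, cap diameter 38 from height 54 to the top at 70; about 120 g. Origin at the centre of its underside, z up.
- red_cap_jar: Sizes in mm. Amber glass jar with a red screw cap and a paper label, spare stock that stays where it is. Upright cylinder: body diameter 40 up to height 50, cap diameter 38 from height 54 to the top at 70; about 120 g. Origin at the centre of its underside, z up.
- white_crucible: Sizes in mm. White porcelain crucible, an open cup, goes to the blue tray. 34 diameter at the foot, 43 at height 18, 45 at the rim, 50 tall, wall 3; about 70 g. Origin at the centre of its underside, z up. Grip it across the outside, 25 to 45 above its foot.
- steel_crucible: Sizes in mm. Dark steel crucible, an open cup, spare stock that stays where it is. 34 diameter at the foot, 43 at height 18, 45 at the rim, 50 tall, wall 3; about 70 g. Origin at the centre of its underside, z up. Grip it across the outside, 25 to 45 above its foot.
- bung: Sizes in mm. Solid orange rubber bung (stopper) with a small dark dot in the middle of its top, goes to the yellow tray. Standing on its narrow end: 37 diameter at the foot, 42 at height 20, 43 at the top, 48 tall; about 70 g. Origin at the centre of its underside, z up. Grip it 25 to 42 above its foot.
- blue_tray: Sizes in mm. Blue kit tray, fixed, any yaw, 156 (x) x 82 (y), wall tops 12 above the bench, walls 4 thick. A wall across the middle makes two compartments, 72 x 74 inside: the +x one, centre (38, 0), has a black rubber mat (surface 6 above the bench); the -x one, centre (-38, 0), is bare (floor 4 above the bench). Origin: centre of the underside, x along the long side, z up.
- yellow_tray: Sizes in mm. Yellow kit tray, fixed, any yaw, 156 (x) x 82 (y), wall tops 12 above the bench, walls 4 thick. A wall across the middle makes two compartments, 72 x 74 inside: the +x one, centre (38, 0), has a black rubber mat (surface 6 above the bench); the -x one, centre (-38, 0), is bare (floor 4 above the bench). Origin: centre of the underside, x along the long side, z up.

How it is judged (in metres and radians):
At the end, for the whole second after the job is handed in: All four stand in their compartments (jars on mats), within 20 mm of its centre along both tray axes, underside 1 to 11 mm above the bench, upright within 0.15 rad, at rest; red-capped jar and steel crucible upright, at rest, within 30 mm of their starts (x of white_cap_jar in the frame of blue_tray between 0.018 and 0.058 m and y of white_cap_jar in the frame of blue_tray between -0.02 and 0.02 m and z of white_cap_jar in the frame of blue_tray between 0.001 and 0.011 m and angle between each of white_cap_jar, white_crucible, green_cap_jar, bung, red_cap_jar, steel_crucible's own z axis and vertical below 0.15 rad and linear speed of each of white_cap_jar, white_crucible, green_cap_jar, bung, red_cap_jar, steel_crucible below 0.02 m/s and angular speed of each of white_cap_jar, white_crucible, green_cap_jar, bung below 0.2 rad/s and x of white_crucible in the frame of blue_tray between -0.058 and -0.018 m and y of white_crucible in the frame of blue_tray between -0.02 and 0.02 m and z of white_crucible in the frame of blue_tray between 0.001 and 0.011 m and x of green_cap_jar in the frame of yellow_tray between 0.018 and 0.058 m and y of green_cap_jar in the frame of yellow_tray between -0.02 and 0.02 m and z of green_cap_jar in the frame of yellow_tray between 0.001 and 0.011 m and x of bung in the frame of yellow_tray between -0.058 and -0.018 m and y of bung in the frame of yellow_tray between -0.02 and 0.02 m and z of bung in the frame of yellow_tray between 0.001 and 0.011 m and distance of each of red_cap_jar, steel_crucible from where it was at the start of the episode below 0.03 m); the robot touches nothing.
It fails at once if a jar, crucible or the bung is tipped over (angle between any of white_cap_jar, white_crucible, green_cap_jar, bung, red_cap_jar, steel_crucible's own z axis and vertical above 0.7 rad).
It fails at once if the red-capped jar or the steel crucible is moved more than 30 mm (distance of any of red_cap_jar, steel_crucible from where it was at the start of the episode above 0.03 m).
It fails at once if a thing is dropped: it falls freely while its underside is more than 35 mm above the bench ((height (world z) of white_cap_jar above 0.035 m and contact force between white_cap_jar and anything else below 0.02 N) or (height (world z) of white_crucible above 0.035 m and contact force between white_crucible and anything else below 0.02 N) or (height (world z) of green_cap_jar above 0.035 m and contact force between green_cap_jar and anything else below 0.02 N) or (height (world z) of bung above 0.035 m and contact force between bung and anything else below 0.02 N)).
It also fails if it takes over 90 s, if anything falls off the work surface, if the arm or the gripper's body presses on something with over 40 N, if the wrist force passes 120 N, or if a joint passes its speed limit or range.

## Working session

There is one attempt and no reset: what is moved stays moved. The work goes in short steps, Python scripts to look and compute and a tool call to move; the robot and the scene stay as the last step left them, time stands still between calls to the robot, and variables do not carry over. Pictures are saved under pics/ and viewed, at most 14 in all, crops included, and the job is handed in when it is done.

Besides the shell and the picture viewer there is one more tool, called after ">>>" as name(argument=value, ...), one argument or row to a line, values as JSON. servo_tool: Moves the arm, as the interface text tells. Its arguments: {"type":"object","properties":{"motion":{"type":"array"},"newtons":{"type":"number"}},"required":["motion"]}

```bash
mkdir -p pics; ls
cat > h.py <<'E'
import numpy as np, cv2
from cell import manip
def snap(name,tag):
    c=manip.camera(name); np.savez(f'pics/{tag}.npz',**{k:np.array(v) for k,v in c.items()})
    cv2.imwrite(f'pics/{tag}.png',c['frame'][:,:,::-1]); return c
def load(tag): return dict(np.load(f'pics/{tag}.npz'))
def px(c,u,v,z=None):
    """world point of pixel: on plane z (mm) or by depth"""
    f=240/np.tan(np.radians(float(c['vfov'])/2)); T=np.array(c['cam_to_world'])
    d=np.array([(u-float(c['cx']))/f,(v-float(c['cy']))/f,1.])
    if z is None: return T[:3,:3]@(d*float(c['range_z'][int(v),int(u)]))+T[:3,3]
    r=T[:3,:3]@d; return T[:3,3]+r*(z-T[2,3])/r[2]
E
python3 - <<'E'
from h import *
for n in ('top','scene'):
    c=snap(n,n+'0'); print(n,c['vfov'],c['cx'],c['cy'],np.round(c['cam_to_world'],3).tolist())
print(manip.read_state())
E
```

```text
pics
top 45.51407038846422 337.3181883584833 238.0696774394295 [[0.027, -0.996, 0.082, 422.764], [-1.0, -0.027, 0.006, 10.255], [-0.004, -0.082, -0.997, 1259.838], [0.0, 0.0, 0.0, 1.0]]
scene 55.85496192758255 317.53703850759933 242.404309099131 [[-0.527, 0.695, -0.489, 938.787], [0.85, 0.44, -0.289, 248.582], [0.014, -0.568, -0.823, 720.179], [0.0, 0.0, 0.0, 1.0]]
{'clock': 0.1, 'joints': array([-1.29060108e+00,  3.00412272e-01,  1.52148187e+00, -2.24815482e-05,
        1.32069273e+00, -6.65980021e-02]), 'qd': array([-1.48856169e-03,  5.21015198e-04, -2.00233586e-03,  1.43678084e-03,
       -9.64607094e-05,  1.75096264e-03]), 'effort': array([ 1.55368649e-03, -5.32644546e+01, -3.53283584e+01,  7.09601166e-02,
        2.34927284e-02, -5.25395910e-05]), 'eef_pos': array([ 186.86808288, -517.0488878 ,  204.96056612]), 'eef_rot': array([-3.14059919e+00, -4.44354822e-05,  3.46798797e-01]), 'wrist_force': array([ 0.43870465, -0.07623269, -0.68332376]), 'moment': array([-0.00784429, -0.04861829, -0.02443107]), 'finger_force': 0.0, 'finger_gap': 93.78319986272834}
```

View pics/top0.png

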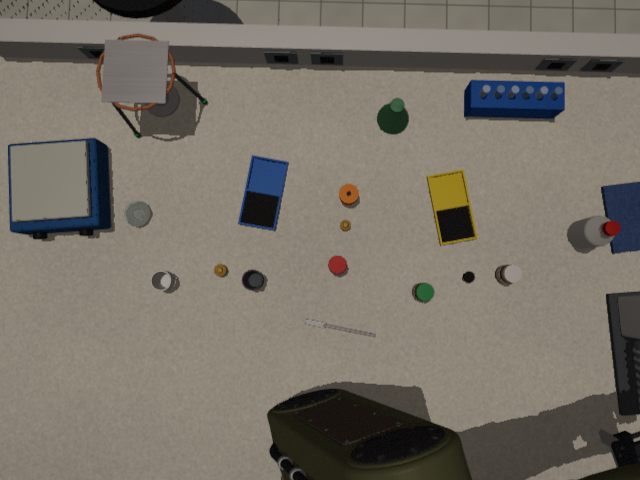

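View pics/scene0.png

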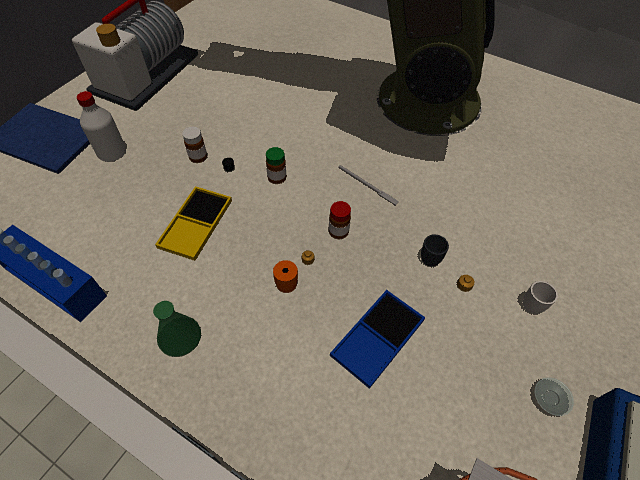

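The top view shows the white cap at (510,274), green cap (425,292), red cap (338,265), bung (349,194), white crucible (165,282) and steel crucible (254,280). The blue tray is centred near (264,193) with its mat end lower. The yellow tray is near (452,208), also with the mat lower.

```bash
cat > loc.py <<'E'
from h import *
c=load('top0'); f=240/np.tan(np.radians(float(c['vfov'])/2)); T=c['cam_to_world']
v,u=np.mgrid[:480,:640]; Z=c['range_z']
P=np.stack([(u-c['cx'])/f*Z,(v-c['cy'])/f*Z,Z],-1)@T[:3,:3].T+T[:3,3]
for n,(a,b) in dict(white=(510,274),green=(425,292),red=(338,265),bung=(349,194),wcru=(165,282),scru=(254,280)).items():
    W=P[b-22:b+22,a-22:a+22].reshape(-1,3); W=W[(W[:,2]>25)&(W[:,2]<90)]
    zt=np.percentile(W[:,2],95); S=W[W[:,2]>zt-5]
    o,r=cv2.minEnclosingCircle(S[:,:2].astype(np.float32)); print(n,np.round(o,1),'r',round(r,1),'ztop',round(zt,1),len(S))
im=c['frame']; hsv=cv2.cvtColor(im,cv2.COLOR_RGB2HSV)
for n,(x0,y0,x1,y1,m0) in dict(blue=(230,145,300,240,(262,210)),yellow=(420,160,485,255,(456,224))).items():
    s=hsv[y0:y1,x0:x1]; H=s[...,0]; ok=(s[...,1]>150)&((H>95)&(H<130) if n=='blue' else (H>18)&(H<35))&(s[...,2]>40)
    vv,uu=np.nonzero(ok); q=np.array([px(c,x0+i,y0+j,10)[:2] for i,j in zip(uu,vv)],np.float32)
    o,wh,_=R=cv2.minAreaRect(q); o=np.array(o); m=px(c,*m0,6)[:2]
    B=cv2.boxPoints(R); e=B[1]-B[0]; e2=B[2]-B[1]; e=e if np.hypot(*e)>np.hypot(*e2) else e2
    e/=np.hypot(*e); e=e if e@(m-o)>0 else -e
    print(n,np.round(o,1),np.round(wh,1),'yaw',round(float(np.arctan2(e[1],e[0])),3),'mat',np.round(o+38*e,1),'bare',np.round(o-38*e,1))
print('bench z',[px(c,*p)[2].round(1) for p in((300,230),(400,240),(200,320))])
cv2.imwrite('pics/crop.png',cv2.resize(im[140:310,130:540],None,fx=1.95,fy=1.95,interpolation=cv2.INTER_CUBIC)[:,:,::-1])
E
python3 loc.py
```

```text
white [ 456.3 -348.2] r 19.0 ztop 72.3 201
green [ 412.9 -167.2] r 18.8 ztop 73.0 185
red [464.7  16.2] r 18.6 ztop 73.2 182
bung [617.9  -3.8] r 21.1 ztop 51.3 198
wcru [421.7 387.9] r 22.7 ztop 52.0 88
scru [428.  194.9] r 22.2 ztop 52.0 82
blue [621.6 184.6] [ 80.6 154. ] yaw 2.982 mat [584.1 190.6] bare [659.1 178.5]
yellow [ 600.7 -231. ] [155.2  83.4] yaw -2.931 mat [ 563.5 -238.9] bare [ 637.8 -223.1]
bench z [np.float64(-2.1), np.float64(-2.9), np.float64(-0.6)]
```

View pics/crop.png

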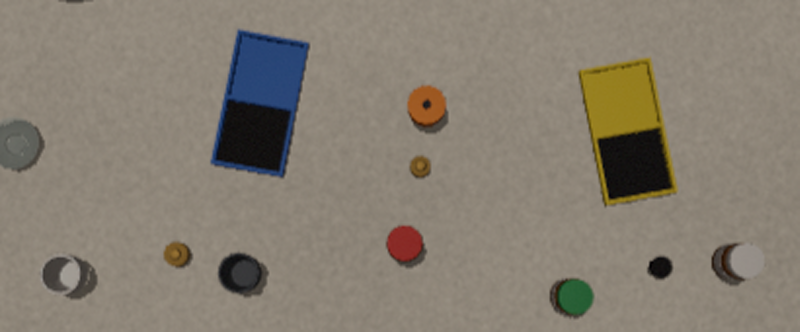

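All six objects and both trays are located, and the trays' mat ends are the near ones. I'll keep the tool yaw throughout and start with the white jar.

>>> servo_tool(
  motion=[
    [[0.06, 0.04, 0, 0, 0, 0, 0], [0.14, 0.09, 0, 0, 0, 0, 0], [0.22, 0.14, -0.02, 0, 0, 0, 0], [0.3, 0.19, -0.04, 0, 0, 0, 0], [0.38, 0.24, -0.06, 0, 0, 0, 0], [0.45, 0.285, -0.08, 0, 0, 0, 0], [0.5, 0.315, -0.09, 0, 0, 0, 0], [0.53, 0.332, -0.1, 0, 0, 0, 0], [0.54, 0.338, -0.1, 0, 0, 0, 0], [0.54, 0.338, -0.1, 0, 0, 0, 0]],
  ],
  newtons=25,
)

```text
clock: 1.1
eef_pos: [456.8, -348.5, 155.4]
eef_rot: [-3.141, 0.0, 0.347]
wrist_force: [-0.1, 0.4, 0.3]
finger_gap: 93.9
finger_force: 0.0
```

Run:
```python
from h import *
c=snap('wrist','w1'); print(np.round(c['cam_to_world'],2).tolist()); s=manip.read_state(); print(s['eef_pos'],s['eef_rot'],s['clock'])
```

```text
[[0.34, -0.9, -0.26, 532.72], [-0.94, -0.33, -0.09, -321.15], [-0.0, 0.28, -0.96, 334.93], [0.0, 0.0, 0.0, 1.0]]
[ 456.3444586  -348.90171184  155.61541129] [3.14143805e+00 9.92377301e-05 3.46285694e-01] 1.15
```

View pics/w1.png

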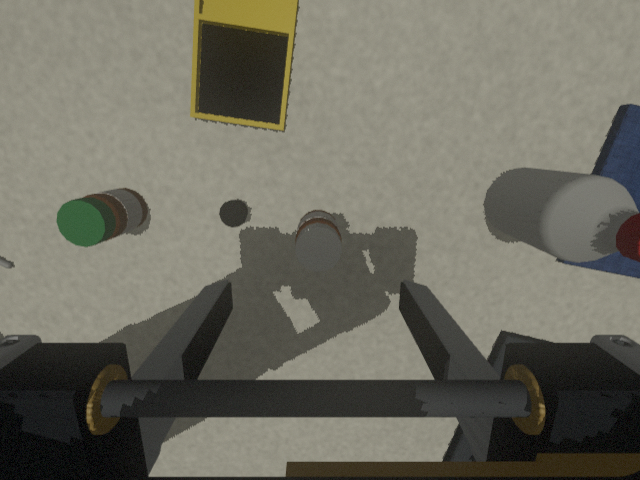

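The wrist view shows the white cap at about (318,238), centred between the fingers (midline about 316). The black stopper at (234,213) is clear of them, so I can descend.

>>> servo_tool(
  motion=[
    [[0, 0, -0.03, 0, 0, 0, 0], [0, 0, -0.08, 0, 0, 0, 0], [0, 0, -0.12, 0, 0, 0, 0], [0, 0, -0.16, 0, 0, 0, 0], [0, 0, -0.2, 0, 0, 0, 0], [0, 0, -0.23, 0, 0, 0, 0], [0, 0, -0.25, 0, 0, 0, 0], [0, 0, -0.265, 0, 0, 0, 0], [0, 0, -0.275, 0, 0, 0, 0], [0, 0, -0.275, 0, 0, 0, 0]],
  ],
)

```text
clock: 2.15
eef_pos: [456.8, -348.3, 17.7]
eef_rot: [-3.141, 0.0, 0.347]
wrist_force: [0.2, -0.3, -0.7]
finger_gap: 94.2
finger_force: 0.0
```

>>> servo_tool(
  motion=[
    [[0, 0, 0, 0, 0, 0, 0.2], [0, 0, 0, 0, 0, 0, 0.4], [0, 0, 0, 0, 0, 0, 0.5], [0, 0, 0, 0, 0, 0, 0.55], [0, 0, 0, 0, 0, 0, 0.6], [0, 0, 0, 0, 0, 0, 0.65], [0, 0, 0, 0, 0, 0, 0.7], [0, 0, 0, 0, 0, 0, 0.75], [0, 0, 0, 0, 0, 0, 0.8], [0, 0, 0, 0, 0, 0, 0.8]],
  ],
)

```text
clock: 3.15
eef_pos: [457.0, -348.3, 18.0]
eef_rot: [3.141, -0.0, 0.347]
wrist_force: [-0.7, -1.3, -0.6]
finger_gap: 39.5
finger_force: 25.0
```

>>> servo_tool(
  motion=[
    [[0, 0, 0.02, 0, 0, 0, 0.8], [0, 0, 0.06, 0, 0, 0, 0.8], [0, 0, 0.11, 0, 0, 0, 0.8], [0, 0.0, 0.16, 0, 0, 0, 0.8], [0, 0.02, 0.2, 0, 0, 0, 0.8], [0.02, 0.06, 0.22, 0, 0, 0, 0.8], [0.04, 0.12, 0.23, 0, 0, 0, 0.8], [0.06, 0.18, 0.23, 0, 0, 0, 0.8], [0.08, 0.24, 0.23, 0, 0, 0, 0.8], [0.1, 0.3, 0.23, 0, 0, 0, 0.8]],
  ],
)

```text
clock: 4.15
eef_pos: [507.1, -196.9, 133.6]
eef_rot: [3.142, -0.0, 0.347]
wrist_force: [-0.3, 0.8, -1.8]
finger_gap: 39.4
finger_force: 25.0
```

>>> servo_tool(
  motion=[
    [[0.02, 0.07, 0, 0, 0, 0, 0.8], [0.04, 0.15, 0, 0, 0, 0, 0.8], [0.06, 0.23, 0, 0, 0, 0, 0.8], [0.08, 0.31, 0, 0, 0, 0, 0.8], [0.1, 0.4, 0, 0, 0, 0, 0.8], [0.12, 0.49, 0, 0, 0, 0, 0.8], [0.135, 0.58, 0, 0, 0, 0, 0.8], [0.145, 0.66, 0, 0, 0, 0, 0.8], [0.15, 0.72, 0, 0, 0, 0, 0.8], [0.154, 0.76, 0, 0, 0, 0, 0.8]],
  ],
)

```text
clock: 5.15
eef_pos: [583.5, 184.1, 133.4]
eef_rot: [-3.141, 0.0, 0.349]
wrist_force: [1.0, 0.0, -1.6]
finger_gap: 39.2
finger_force: 25.0
```

>>> servo_tool(
  motion=[
    [[0, 0.01, 0, 0, 0, 0, 0.8], [0, 0.018, -0.02, 0, 0, 0, 0.8], [0, 0.018, -0.06, 0, 0, 0, 0.8], [0, 0.018, -0.1, 0, 0, 0, 0.8], [0, 0.018, -0.14, 0, 0, 0, 0.8], [0, 0.018, -0.17, 0, 0, 0, 0.8], [0, 0.018, -0.19, 0, 0, 0, 0.8], [0, 0.018, -0.205, 0, 0, 0, 0.8], [0, 0.018, -0.213, 0, 0, 0, 0.8], [0, 0.018, -0.217, 0, 0, 0, 0.8]],
  ],
)

```text
clock: 6.15
eef_pos: [584.1, 190.7, 24.5]
eef_rot: [3.142, -0.0, 0.347]
wrist_force: [0.4, -0.4, -1.4]
finger_gap: 39.6
finger_force: 25.0
```

>>> servo_tool(
  motion=[
    [[0, 0, 0, 0, 0, 0, 0.8], [0, 0, 0, 0, 0, 0, 0.5], [0, 0, 0, 0, 0, 0, 0.4], [0, 0, 0, 0, 0, 0, 0.3], [0, 0, 0, 0, 0, 0, 0.2], [0, 0, 0.01, 0, 0, 0, 0.1], [0, 0, 0.05, 0, 0, 0, 0], [0, 0, 0.11, 0, 0, 0, 0], [0, 0, 0.17, 0, 0, 0, 0], [0, 0, 0.22, 0, 0, 0, 0]],
  ],
)

```text
clock: 7.15
eef_pos: [584.1, 190.8, 136.6]
eef_rot: [3.141, -0.001, 0.347]
wrist_force: [-0.0, 0.7, 0.5]
finger_gap: 93.9
finger_force: 0.0
```

>>> servo_tool(
  motion=[
    [[-0.03, 0.04, 0, 0, 0, 0, 0], [-0.08, 0.1, 0, 0, 0, 0, 0], [-0.13, 0.16, 0, 0, 0, 0, 0], [-0.18, 0.22, 0, 0, 0, 0, 0], [-0.23, 0.28, 0, 0, 0, 0, 0], [-0.27, 0.33, 0, 0, 0, 0, 0], [-0.3, 0.365, 0, 0, 0, 0, 0], [-0.318, 0.386, 0, 0, 0, 0, 0], [-0.324, 0.394, 0, 0, 0, 0, 0], [-0.324, 0.394, 0, 0, 0, 0, 0]],
  ],
)

```text
clock: 8.15
eef_pos: [422.1, 387.7, 134.6]
eef_rot: [3.142, -0.0, 0.347]
wrist_force: [0.4, 0.1, -0.2]
finger_gap: 94.3
finger_force: 0.0
```

Run:
```python
from h import *
c=snap('wrist','w2'); s=manip.read_state(); print(s['eef_pos'])
```

```text
[422.41309754 387.3143681  134.48934325]
```

View pics/w2.png

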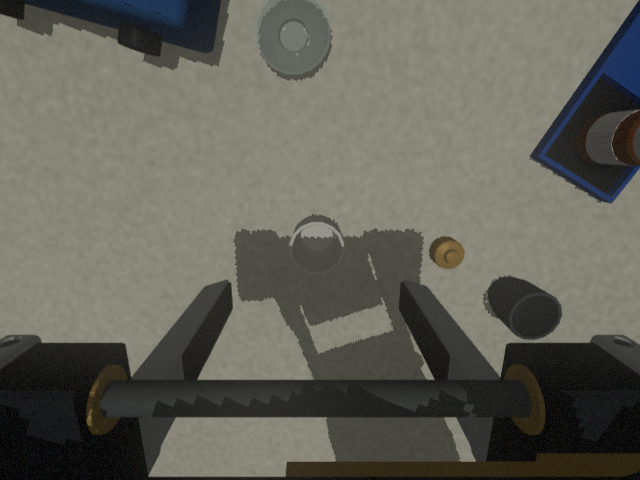

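The white crucible is centred at (317,247) between the fingers, and the brass weight at (448,252) is clear. The white jar stands upright in the blue tray's mat compartment.

>>> servo_tool(
  motion=[
    [[0, 0, -0.03, 0, 0, 0, 0], [0, 0, -0.07, 0, 0, 0, 0], [0, 0, -0.11, 0, 0, 0, 0], [0, 0, -0.15, 0, 0, 0, 0], [0, 0, -0.18, 0, 0, 0, 0], [0, 0, -0.205, 0, 0, 0, 0], [0, 0, -0.22, 0, 0, 0, 0], [0, 0, -0.23, 0, 0, 0, 0], [0, 0, -0.234, 0, 0, 0, 0], [0, 0, -0.234, 0, 0, 0, 0]],
  ],
)

```text
clock: 9.2
eef_pos: [422.1, 387.9, 17.7]
eef_rot: [-3.141, -0.0, 0.347]
wrist_force: [-0.1, 0.2, 0.3]
finger_gap: 94.3
finger_force: 0.0
```

>>> servo_tool(
  motion=[
    [[0, 0, 0, 0, 0, 0, 0.2], [0, 0, 0, 0, 0, 0, 0.35], [0, 0, 0, 0, 0, 0, 0.45], [0, 0, 0, 0, 0, 0, 0.5], [0, 0, 0, 0, 0, 0, 0.55], [0, 0, 0, 0, 0, 0, 0.6], [0, 0, 0, 0, 0, 0, 0.65], [0, 0, 0, 0, 0, 0, 0.7], [0, 0, 0, 0, 0, 0, 0.75], [0, 0, 0, 0, 0, 0, 0.75]],
  ],
  newtons=20,
)

```text
clock: 10.2
eef_pos: [421.9, 387.7, 17.4]
eef_rot: [3.142, 0.0, 0.347]
wrist_force: [-0.1, -0.6, 0.1]
finger_gap: 44.4
finger_force: 20.0
```

>>> servo_tool(
  motion=[
    [[0, 0, 0.02, 0, 0, 0, 0.75], [0, 0, 0.06, 0, 0, 0, 0.75], [0, 0, 0.11, 0, 0, 0, 0.75], [0, 0, 0.16, 0, 0, 0, 0.75], [0, 0, 0.2, 0, 0, 0, 0.75], [0.02, -0.02, 0.22, 0, 0, 0, 0.75], [0.06, -0.05, 0.23, 0, 0, 0, 0.75], [0.11, -0.1, 0.23, 0, 0, 0, 0.75], [0.16, -0.15, 0.23, 0, 0, 0, 0.75], [0.21, -0.19, 0.23, 0, 0, 0, 0.75]],
  ],
)

```text
clock: 11.2
eef_pos: [528.1, 290.5, 132.3]
eef_rot: [3.141, 0.001, 0.346]
wrist_force: [0.5, 0.0, 0.2]
finger_gap: 44.5
finger_force: 20.0
```

>>> servo_tool(
  motion=[
    [[0.05, -0.045, 0, 0, 0, 0, 0.75], [0.1, -0.09, 0, 0, 0, 0, 0.75], [0.15, -0.13, 0, 0, 0, 0, 0.75], [0.2, -0.17, 0, 0, 0, 0, 0.75], [0.24, -0.205, 0, 0, 0, 0, 0.75], [0.258, -0.222, 0, 0, 0, 0, 0.75], [0.264, -0.228, 0, 0, 0, 0, 0.75], [0.264, -0.228, -0.01, 0, 0, 0, 0.75], [0.264, -0.228, -0.04, 0, 0, 0, 0.75], [0.264, -0.228, -0.08, 0, 0, 0, 0.75]],
  ],
)

```text
clock: 12.2
eef_pos: [658.4, 179.7, 91.9]
eef_rot: [3.142, -0.001, 0.348]
wrist_force: [1.1, -1.0, -0.8]
finger_gap: 44.5
finger_force: 20.0
```

>>> servo_tool(
  motion=[
    [[0, 0, -0.03, 0, 0, 0, 0.75], [0, 0, -0.06, 0, 0, 0, 0.75], [0, 0, -0.085, 0, 0, 0, 0.75], [0, 0, -0.105, 0, 0, 0, 0.75], [0, 0, -0.12, 0, 0, 0, 0.75], [0, 0, -0.13, 0, 0, 0, 0.75], [0, 0, -0.137, 0, 0, 0, 0.75], [0, 0, -0.141, 0, 0, 0, 0.75], [0, 0, -0.141, 0, 0, 0, 0.75], [0, 0, -0.141, 0, 0, 0, 0.75]],
  ],
)

```text
clock: 13.2
eef_pos: [659.1, 178.8, 22.3]
eef_rot: [3.142, -0.001, 0.347]
wrist_force: [0.3, -1.0, -0.9]
finger_gap: 44.5
finger_force: 20.0
```

>>> servo_tool(
  motion=[
    [[0, 0, 0, 0, 0, 0, 0.45], [0, 0, 0, 0, 0, 0, 0.4], [0, 0, 0, 0, 0, 0, 0.3], [0, 0, 0, 0, 0, 0, 0.2], [0, 0, 0, 0, 0, 0, 0.15], [0, 0, 0.01, 0, 0, 0, 0.1], [0, 0, 0.05, 0, 0, 0, 0], [0, 0, 0.11, 0, 0, 0, 0], [0, 0, 0.17, 0, 0, 0, 0], [0, 0, 0.22, 0, 0, 0, 0]],
  ],
)

```text
clock: 14.2
eef_pos: [659.1, 178.8, 134.2]
eef_rot: [3.141, -0.001, 0.347]
wrist_force: [0.1, -0.0, -0.4]
finger_gap: 93.4
finger_force: 0.0
```

>>> servo_tool(
  motion=[
    [[-0.01, -0.04, 0, 0, 0, 0, 0], [-0.03, -0.11, 0, 0, 0, 0, 0], [-0.05, -0.19, 0, 0, 0, 0, 0], [-0.065, -0.26, 0, 0, 0, 0, 0], [-0.075, -0.32, 0, 0, 0, 0, 0], [-0.08, -0.35, 0, 0, 0, 0, 0], [-0.082, -0.365, 0, 0, 0, 0, 0], [-0.082, -0.365, 0, 0, 0, 0, 0]],
  ],
)

```text
clock: 15.0
eef_pos: [618.1, -3.8, 132.1]
eef_rot: [-3.142, -0.0, 0.346]
wrist_force: [-0.9, 0.1, 0.0]
finger_gap: 93.9
finger_force: 0.0
```

Run:
```python
from h import *
c=snap('wrist','w3'); s=manip.read_state(); print(s['eef_pos'])
```

```text
[618.14682413  -3.06969422 132.00103832]
```

View pics/w3.png

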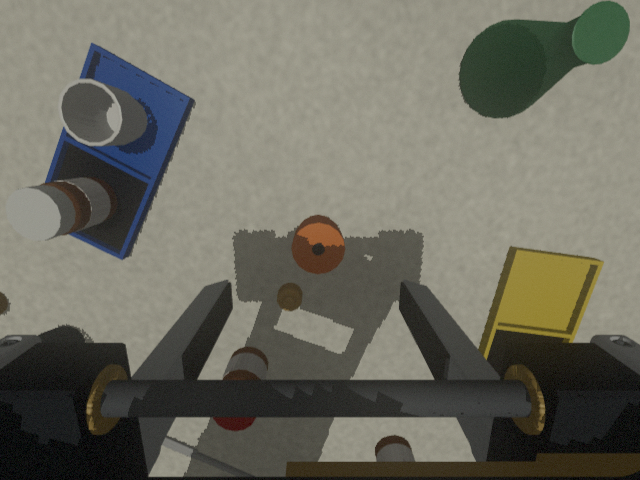

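The bung is centred at (318,247) with its dot up, and the weight at (289,297) is clear of the fingers. The jar and white crucible both stand in the blue tray.

>>> servo_tool(
  motion=[
    [[0, 0, -0.03, 0, 0, 0, 0], [0, 0, -0.07, 0, 0, 0, 0], [0, 0, -0.11, 0, 0, 0, 0], [0, 0, -0.15, 0, 0, 0, 0], [0, 0, -0.18, 0, 0, 0, 0], [0, 0, -0.205, 0, 0, 0, 0], [0, 0, -0.22, 0, 0, 0, 0], [0, 0, -0.23, 0, 0, 0, 0], [0, 0, -0.232, 0, 0, 0, 0], [0, 0, -0.232, 0, 0, 0, 0]],
  ],
)

```text
clock: 16.05
eef_pos: [618.2, -3.8, 16.4]
eef_rot: [3.141, -0.001, 0.347]
wrist_force: [-0.5, -0.1, -0.1]
finger_gap: 93.9
finger_force: 0.0
```

>>> servo_tool(
  motion=[
    [[0, 0, 0, 0, 0, 0, 0.2], [0, 0, 0, 0, 0, 0, 0.35], [0, 0, 0, 0, 0, 0, 0.45], [0, 0, 0, 0, 0, 0, 0.5], [0, 0, 0, 0, 0, 0, 0.55], [0, 0, 0, 0, 0, 0, 0.6], [0, 0, 0, 0, 0, 0, 0.65], [0, 0, 0, 0, 0, 0, 0.7], [0, 0, 0, 0, 0, 0, 0.75], [0, 0, 0, 0, 0, 0, 0.75]],
  ],
)

```text
clock: 17.05
eef_pos: [617.9, -3.8, 15.9]
eef_rot: [3.142, -0.0, 0.347]
wrist_force: [0.5, -0.6, 0.2]
finger_gap: 42.5
finger_force: 20.0
```

>>> servo_tool(
  motion=[
    [[0, 0, 0.02, 0, 0, 0, 0.75], [0, 0, 0.06, 0, 0, 0, 0.75], [0, 0, 0.1, 0, 0, 0, 0.75], [0, 0, 0.14, 0, 0, 0, 0.75], [0, -0.02, 0.16, 0, 0, 0, 0.75], [0, -0.06, 0.17, 0, 0, 0, 0.75], [0.01, -0.12, 0.17, 0, 0, 0, 0.75], [0.02, -0.18, 0.17, 0, 0, 0, 0.75], [0.03, -0.24, 0.17, 0, 0, 0, 0.75], [0.035, -0.3, 0.17, 0, 0, 0, 0.75]],
  ],
)

```text
clock: 18.05
eef_pos: [635.3, -155.6, 100.9]
eef_rot: [-3.141, 0.0, 0.347]
wrist_force: [-0.6, 0.1, -0.0]
finger_gap: 42.3
finger_force: 20.0
```

>>> servo_tool(
  motion=[
    [[0.005, -0.05, 0, 0, 0, 0, 0.75], [0.005, -0.09, 0, 0, 0, 0, 0.75], [0.005, -0.12, 0, 0, 0, 0, 0.75], [0.005, -0.135, 0, 0, 0, 0, 0.75], [0.005, -0.139, 0, 0, 0, 0, 0.75], [0.005, -0.139, 0, 0, 0, 0, 0.75], [0.005, -0.139, -0.02, 0, 0, 0, 0.75], [0.005, -0.139, -0.05, 0, 0, 0, 0.75], [0.005, -0.139, -0.08, 0, 0, 0, 0.75], [0.005, -0.139, -0.105, 0, 0, 0, 0.75]],
  ],
)

```text
clock: 19.05
eef_pos: [637.4, -222.8, 46.1]
eef_rot: [-3.14, 0.001, 0.347]
wrist_force: [0.2, 0.1, -0.7]
finger_gap: 42.3
finger_force: 20.0
```

>>> servo_tool(
  motion=[
    [[0, 0, -0.02, 0, 0, 0, 0.75], [0, 0, -0.035, 0, 0, 0, 0.75], [0, 0, -0.046, 0, 0, 0, 0.75], [0, 0, -0.053, 0, 0, 0, 0.75], [0, 0, -0.056, 0, 0, 0, 0.75], [0, 0, -0.056, 0, 0, 0, 0.75], [0, 0, -0.056, 0, 0, 0, 0.75]],
  ],
)

```text
clock: 19.75
eef_pos: [638.1, -223.3, 20.9]
eef_rot: [3.141, -0.0, 0.347]
wrist_force: [-0.2, 1.4, 0.2]
finger_gap: 42.3
finger_force: 20.0
```

>>> servo_tool(
  motion=[
    [[0, 0, 0, 0, 0, 0, 0.45], [0, 0, 0, 0, 0, 0, 0.4], [0, 0, 0, 0, 0, 0, 0.3], [0, 0, 0, 0, 0, 0, 0.2], [0, 0, 0, 0, 0, 0, 0.15], [0, 0, 0.01, 0, 0, 0, 0.1], [0, 0, 0.05, 0, 0, 0, 0], [0, 0, 0.11, 0, 0, 0, 0], [0, 0, 0.17, 0, 0, 0, 0], [0, 0, 0.22, 0, 0, 0, 0]],
  ],
)

```text
clock: 20.75
eef_pos: [638.1, -223.3, 132.7]
eef_rot: [3.141, -0.001, 0.347]
wrist_force: [0.8, -0.4, -0.7]
finger_gap: 94.0
finger_force: 0.0
```

>>> servo_tool(
  motion=[
    [[-0.03, 0.01, 0, 0, 0, 0, 0], [-0.09, 0.025, 0, 0, 0, 0, 0], [-0.16, 0.04, 0, 0, 0, 0, 0], [-0.23, 0.06, 0, 0, 0, 0, 0], [-0.3, 0.075, 0, 0, 0, 0, 0], [-0.37, 0.09, 0, 0, 0, 0, 0], [-0.42, 0.105, 0, 0, 0, 0, 0], [-0.443, 0.11, 0, 0, 0, 0, 0], [-0.45, 0.112, 0, 0, 0, 0, 0], [-0.45, 0.112, 0, 0, 0, 0, 0]],
  ],
)

```text
clock: 21.75
eef_pos: [413.5, -167.5, 130.9]
eef_rot: [3.141, -0.001, 0.347]
wrist_force: [1.0, 0.4, 0.7]
finger_gap: 94.0
finger_force: 0.0
```

Run:
```python
from h import *
c=snap('wrist','w4'); s=manip.read_state(); print(s['eef_pos'])
```

```text
[ 413.74768927 -167.57292009  130.67764852]
```

View pics/w4.png

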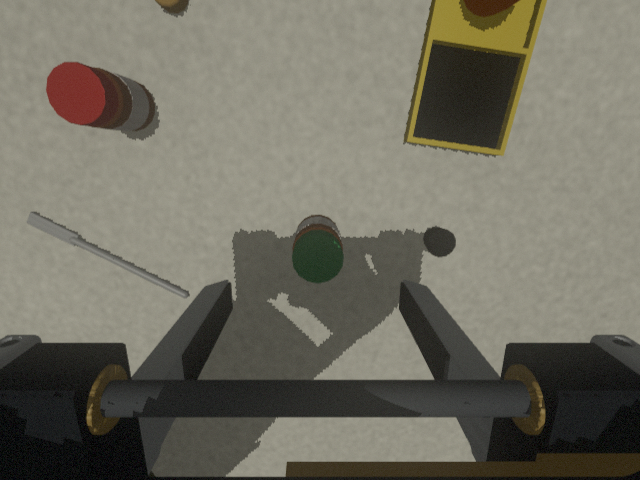

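The green cap is centred at (318,255). The black stopper at (440,241) is about 100 mm away, outside the fingers' 60 mm reach.

>>> servo_tool(
  motion=[
    [[0, 0, -0.03, 0, 0, 0, 0], [0, 0, -0.07, 0, 0, 0, 0], [0, 0, -0.11, 0, 0, 0, 0], [0, 0, -0.15, 0, 0, 0, 0], [0, 0, -0.18, 0, 0, 0, 0], [0, 0, -0.2, 0, 0, 0, 0], [0, 0, -0.215, 0, 0, 0, 0], [0, 0, -0.222, 0, 0, 0, 0], [0, 0, -0.225, 0, 0, 0, 0], [0, 0, -0.225, 0, 0, 0, 0]],
  ],
  newtons=25,
)

```text
clock: 22.8
eef_pos: [413.2, -167.4, 18.2]
eef_rot: [3.141, -0.0, 0.347]
wrist_force: [0.2, -0.7, 1.1]
finger_gap: 94.1
finger_force: 0.0
```

>>> servo_tool(
  motion=[
    [[0, 0, 0, 0, 0, 0, 0.2], [0, 0, 0, 0, 0, 0, 0.4], [0, 0, 0, 0, 0, 0, 0.5], [0, 0, 0, 0, 0, 0, 0.55], [0, 0, 0, 0, 0, 0, 0.6], [0, 0, 0, 0, 0, 0, 0.65], [0, 0, 0, 0, 0, 0, 0.7], [0, 0, 0, 0, 0, 0, 0.75], [0, 0, 0, 0, 0, 0, 0.8], [0, 0, 0, 0, 0, 0, 0.8]],
  ],
)

```text
clock: 23.8
eef_pos: [413.0, -167.3, 18.0]
eef_rot: [3.141, -0.0, 0.347]
wrist_force: [0.3, -0.4, 0.5]
finger_gap: 39.4
finger_force: 25.0
```

>>> servo_tool(
  motion=[
    [[0, 0, 0.02, 0, 0, 0, 0.8], [0, 0, 0.06, 0, 0, 0, 0.8], [0, 0, 0.1, 0, 0, 0, 0.8], [0, 0, 0.13, 0, 0, 0, 0.8], [0.02, -0.01, 0.15, 0, 0, 0, 0.8], [0.06, -0.03, 0.15, 0, 0, 0, 0.8], [0.11, -0.05, 0.15, 0, 0, 0, 0.8], [0.16, -0.075, 0.15, 0, 0, 0, 0.8], [0.21, -0.1, 0.15, 0, 0, 0, 0.8], [0.25, -0.12, 0.15, 0, 0, 0, 0.8]],
  ],
)

```text
clock: 24.8
eef_pos: [539.0, -227.7, 93.5]
eef_rot: [3.142, -0.0, 0.347]
wrist_force: [0.2, 0.1, -1.5]
finger_gap: 39.3
finger_force: 25.0
```

>>> servo_tool(
  motion=[
    [[0.03, -0.013, 0, 0, 0, 0, 0.8], [0.045, -0.02, 0, 0, 0, 0, 0.8], [0.051, -0.023, 0, 0, 0, 0, 0.8], [0.051, -0.023, 0, 0, 0, 0, 0.8], [0.051, -0.023, -0.03, 0, 0, 0, 0.8], [0.051, -0.023, -0.06, 0, 0, 0, 0.8], [0.051, -0.023, -0.09, 0, 0, 0, 0.8], [0.051, -0.023, -0.11, 0, 0, 0, 0.8], [0.051, -0.023, -0.125, 0, 0, 0, 0.8], [0.051, -0.023, -0.132, 0, 0, 0, 0.8]],
  ],
)

```text
clock: 25.8
eef_pos: [563.2, -238.6, 25.9]
eef_rot: [-3.141, 0.001, 0.347]
wrist_force: [-0.8, -0.6, -0.7]
finger_gap: 39.4
finger_force: 25.0
```

>>> servo_tool(
  motion=[
    [[0, 0, -0.003, 0, 0, 0, 0.8], [0, 0, -0.005, 0, 0, 0, 0.8], [0, 0, -0.005, 0, 0, 0, 0.8], [0, 0, -0.005, 0, 0, 0, 0.8]],
  ],
)

```text
clock: 26.2
eef_pos: [563.6, -238.8, 24.8]
eef_rot: [3.141, -0.0, 0.347]
wrist_force: [-0.1, 0.4, -0.7]
finger_gap: 39.4
finger_force: 25.0
```

>>> servo_tool(
  motion=[
    [[0, 0, 0, 0, 0, 0, 0.5], [0, 0, 0, 0, 0, 0, 0.4], [0, 0, 0, 0, 0, 0, 0.3], [0, 0, 0, 0, 0, 0, 0.2], [0, 0, 0, 0, 0, 0, 0.15], [0, 0, 0.01, 0, 0, 0, 0.1], [0, 0, 0.05, 0, 0, 0, 0], [0, 0, 0.11, 0, 0, 0, 0], [0, 0, 0.17, 0, 0, 0, 0], [0, 0, 0.23, 0, 0, 0, 0]],
  ],
)

```text
clock: 27.2
eef_pos: [563.3, -238.7, 141.1]
eef_rot: [3.141, -0.0, 0.347]
wrist_force: [0.1, 1.0, 0.6]
finger_gap: 94.1
finger_force: 0.0
```

>>> servo_tool(
  motion=[
    [[-0.04, 0, 0.05, 0, 0, 0, 0], [-0.1, 0, 0.1, 0, 0, 0, 0], [-0.17, 0, 0.12, 0, 0, 0, 0], [-0.24, 0, 0.12, 0, 0, 0, 0], [-0.3, 0, 0.12, 0, 0, 0, 0], [-0.34, 0, 0.12, 0, 0, 0, 0], [-0.36, 0, 0.12, 0, 0, 0, 0], [-0.36, 0, 0.12, 0, 0, 0, 0]],
  ],
)

```text
clock: 28.0
eef_pos: [383.1, -238.9, 200.0]
eef_rot: [3.141, -0.001, 0.346]
wrist_force: [0.3, 0.5, -0.8]
finger_gap: 94.1
finger_force: 0.0
```

Run:
```python
from h import *
c=snap('top','top1'); s=manip.read_state(); print(s['eef_pos'],s['clock'])
cv2.imwrite('pics/crop1.png',cv2.resize(c['frame'][140:310,130:540],None,fx=1.95,fy=1.95,interpolation=cv2.INTER_CUBIC)[:,:,::-1])
f=240/np.tan(np.radians(float(c['vfov'])/2)); T=c['cam_to_world']; v,u=np.mgrid[:480,:640]; Z=c['range_z']
P=np.stack([(u-c['cx'])/f*Z,(v-c['cy'])/f*Z,Z],-1)@np.array(T)[:3,:3].T+np.array(T)[:3,3]
for n,p in dict(wjar=(584.1,190.6),wcru=(659.1,178.5),gjar=(563.5,-238.9),bung=(637.8,-223.1),red=(464.7,16.2),scru=(428,194.9)).items():
    W=P[(np.hypot(P[...,0]-p[0],P[...,1]-p[1])<38)&(P[...,2]>30)&(P[...,2]<95)]
    zt=np.percentile(W[:,2],95); S=W[W[:,2]>zt-5]; o,r=cv2.minEnclosingCircle(S[:,:2].astype(np.float32)); print(n,np.round(np.array(o)-p,1),round(r,1),zt.round(1))
```

```text
[ 383.77048036 -238.93470726  199.89207024] 28.05
wjar [-1.4  1.6] 18.6 79.5
wcru [-0.8  1.6] 22.5 55.7
gjar [-1.3  2.2] 19.1 78.5
bung [-0.1  1.8] 20.9 54.8
red [ 0.3 -0.1] 18.8 73.2
scru [0.3 0. ] 22.0 52.4
```

View pics/crop1.png

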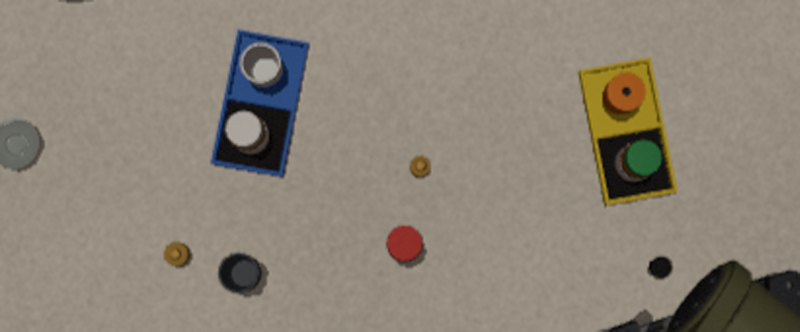

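The crop shows all four pieces upright in their compartments: white jar (245,132), crucible (262,65), green jar (642,158) and bung (626,92). They measure within about 3 mm of the compartment centres, and the two spares haven't moved.

```bash
python3 -c "
from cell import manip; print(manip.sign_off())"
```

```text
the job is handed in; nothing more can be done
None
```

I made up both kits and handed the job in after about 28 s of robot time; the last top view had all four pieces upright within about 3 mm of their compartment centres and the two spares unmoved, but the hand-in call returned no verdict.

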